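# Load the reagent holders beside the analyser

## Robot

A 6-joint arm with a two-finger parallel gripper is mounted at the origin on the work surface. World frame = base frame: x ahead of the robot, y to its left, z up, the work surface at z = 0. Lengths are in mm, angles in rad, forces in N, time in s.
With the tool pointing down it reaches from about 350 to 950 mm from the base axis. Payload 17.4 kg.
Tool frame: the origin (TCP) lies between the finger pads; the fingertips stand 14 mm ahead of it and the grasp point (between the pads) lies 5 mm behind it (tip_extent is the z of the fingertips in the tool frame, in mm); z points along the fingers, y is the direction in which the jaws open and shut (so a half turn about z gives the same grasp; the last joint's range is limited). The gripper opens to 93 mm and grips with 3 to 60 N. Pads are 15 mm wide; open, the fingers measure 128 mm over their backs; the gripper's body (75 mm by 188 mm) begins 65 mm behind the grasp point.
Start: joints at [-1.174, 0.116, 1.442, -0, 1.584, -0.038], TCP at [284.321, -612.204, 232.646] pointing down, gripper open.
Joint ranges: [-2.83, 2.83], [-0.83, 2.19], [0.07, 2.5], [-1.14, 4.28], [0.01, 3], [-2.97, 2.97]. Speed limits (rad/s): [1.89, 1.89, 2.22, 3.14, 3.14, 3.14].

## Interface

Orientations are given as a unit quaternion [w, x, y, z].
In Python, from cell import * gives the robot as it stands.
- The arm moves only by the shell command python3 -m handwheel 'ROWS' [FORCE]. ROWS is JSON, a list of rows, each an object of numbers: "dx", "dy", "dz": the shift along the tool's x, y, z in mm; "twist": the turn about the tool's z in degrees; "jaw": the finger opening in mm, from 0 to 93. In form: [{"dx": .., "dy": .., "dz": .., "twist": .., "jaw": ..}, ...]. A call has 1 to 10 rows; each row is the pose to reach, as a shift and turn from the pose measured when the call began, along the tool's axes at that moment; what a row does not reach only later rows make up. A row lasts 1/10 s, in which the tool goes at most 50 mm and 8.59 degrees, less where a joint would pass 70% of its speed; a pose out of reach is approached as far as the arm can. A call with a gripper value outside its range is refused whole. The fingers move at their own pace and stop on an object; FORCE is the grip in N (left out, the last holds). Time passes only in rows, so rows that repeat a pose let the fingers close. It gives the time, the measured TCP pose, the force and the opening at its end, in the units of the state.
- get_obs(): the state, without advancing time (a new reading comes with each control period).
- camera(name): name is "side" or "top" or "wrist"; returns the picture (420x560x3 uint8, red, green, blue); there is no depth.
- camera_model(name): a dict with "intrinsics" (3x3 intrinsics, pixels), "world_to_cam" (4x4, takes a point from world to camera coordinates); the wrist camera has in their place "tool_from_camera" (4x4, takes a point from camera to tool coordinates, whose origin is the TCP and whose axes are the flange's). Camera axes: x right, y down, z forward; pixel columns grow to the right and rows downward; lengths in mm; the calibration is good to about 2 mm. A picture is of the moment at which its call begins: read the wrist's pose just before it. camera_model takes no time and is no camera call.
- hand_in(): hands the job in, once; it reports no verdict.
The state is a dict: "t": time; "joints": joint angles; "qd": joint speeds; "tau": joint torques, N m; "eef_pos": TCP position; "eef_rot": TCP orientation; "ft_force": force on the tool from outside, world axes, zero at the start; "ft_torque": the same for the moment, N m; "finger_gap": finger opening in mm.
Only numpy, scipy, OpenCV 4.12 (cv2) and the standard library are available. Lean on these libraries where they do the work, as an engineer would, in place of code of your own. Each camera call takes 0.05 s, during which the arm holds its last target.

## Task

Load the analyser's four reagent holders: stand each of the four red-capped containers (jar, slim vial, square bottle, long cassette) upright in the holder plate whose well matches its shape and size, so that it sits flat on the well's floor. Set each one down rather than dropping it, and leave the dishes and the timer where they are.

Things in the scene. Friction and masses are not known exactly. Their poses are not given: they have to be found in the camera images.
- jar_center (a point): round jar, white with a wide red screw lid, 54 mm diameter, 72 mm tall overall (white body to 52 mm, lid 52 mm diameter above), standing upright; point at its centre, 36 mm above its underside; z up along its axis; about 0.12 kg
- vial_center (a point): slim round vial, white with a red cap, 32 mm diameter, 80 mm tall overall (white body to 60 mm, cap 31 mm diameter above), upright; point at its centre, 40 mm above its underside; z up; about 0.05 kg
- bottle_center (a point): square bottle, white, 46 x 46 mm body 60 mm high with a red cap of 30 mm diameter and 20 mm height on top (80 mm overall), upright; point at its centre, 40 mm above its underside; x and y square to its faces, z up; about 0.12 kg
- cassette_center (a point): long narrow reagent cassette, white, 84 mm long (its x) by 32 mm wide (its y), 60 mm high plus two red caps of 24 mm diameter, 22 mm either side of the middle, 72 mm overall; point at its centre, 36 mm above its underside; z up; about 0.13 kg
- jar_well (a point): holder for the jar: aluminium plate 90 x 90 x 14 mm with a large round well, 70 mm diameter, dark floor; fixed to the bench. Point at the centre of the well's floor, 4 mm above the bench and 10 mm below the plate's top; z up
- vial_well (a point): holder for the vial: aluminium plate 90 x 90 x 14 mm with a small round well, 48 mm diameter, dark floor; fixed to the bench. Point at the centre of the well's floor, 4 mm above the bench and 10 mm below the plate's top; z up
- bottle_well (a point): holder for the square bottle: aluminium plate 90 x 90 x 14 mm with a square well 62 x 62 mm, dark floor; fixed to the bench. Point at the centre of the well's floor, 4 mm above the bench and 10 mm below the plate's top; x and y square to the well's sides, z up
- cassette_well (a point): holder for the cassette: aluminium plate 120 x 74 x 14 mm with a long well 100 mm (its x) by 48 mm (its y), dark floor; fixed to the bench. Point at the centre of the well's floor, 4 mm above the bench and 10 mm below the plate's top; z up
- dishes_center (a point): bystander: two stacked round culture dishes, pale and uncapped, 60 mm diameter, 29 mm high together, loose on the bench; point at the centre, 14.5 mm up
- timer_center (a point): bystander: flat grey bench timer with a dark blank display, 55 mm (its x) by 65 mm (its y), 22 mm high, loose on the bench; point at its centre, 11 mm up
Mind the look-alikes: they are no part of the job. Leave any black or pink look-alike of the part that bears jar_center alone.

How it is judged (in metres and radians):
At the end, for the whole second after the job is handed in: each of the four containers stands upright (within 0.12 rad) on the floor of the well of its own shape (centre within 14 mm of the well's centre, underside within 4 mm of its floor), released and at rest (horizontal distance between jar_center and jar_well below 0.014 m and z of jar_center in the frame of jar_well below 0.04 m and angle between each of jar_center, vial_center, bottle_center, cassette_center's own z axis and vertical below 0.12 rad and linear speed of each of jar, vial, bottle, cassette below 0.02 m/s and horizontal distance between vial_center and vial_well below 0.014 m and z of vial_center in the frame of vial_well below 0.044 m and horizontal distance between bottle_center and bottle_well below 0.014 m and z of bottle_center in the frame of bottle_well below 0.044 m and horizontal distance between cassette_center and cassette_well below 0.014 m and z of cassette_center in the frame of cassette_well below 0.04 m); the robot touches nothing.
It fails at once if a container is let go with its underside more than 25 mm above the floor of its holder (dropped) ((horizontal distance between jar_center and jar_well below 0.04 m and z of jar_center in the frame of jar_well above 0.061 m and contact force between the fingers and jar below 0.01 N) or (horizontal distance between vial_center and vial_well below 0.04 m and z of vial_center in the frame of vial_well above 0.065 m and contact force between the fingers and vial below 0.01 N) or (horizontal distance between bottle_center and bottle_well below 0.04 m and z of bottle_center in the frame of bottle_well above 0.065 m and contact force between the fingers and bottle below 0.01 N) or (horizontal distance between cassette_center and cassette_well below 0.04 m and z of cassette_center in the frame of cassette_well above 0.061 m and contact force between the fingers and cassette below 0.01 N)).
It fails at once if the dishes or the timer end up more than 25 mm from where they stood (distance of any of dishes_center, timer_center from where it was at the start of the episode above 0.025 m).
It also fails if it takes over 106 s, if anything falls off the work surface, if the arm or the gripper's body presses on something with over 40 N, if the wrist force passes 120 N, or if a joint passes its speed limit or range.

## Working session

There is one attempt and no reset: what is moved stays moved. The work goes in short steps, Python scripts to look and compute and a shell command to move; the robot and the scene stay as the last step left them, time stands still between calls to the robot, and variables do not carry over. Pictures are saved under pics/ and viewed, and the job is handed in when it is done.

```bash
mkdir -p pics; ls
cat > h.py <<'E'
from cell import *
import numpy as np, cv2
def save(n,im): cv2.imwrite('pics/'+n,cv2.cvtColor(im,cv2.COLOR_RGB2BGR))
E
python3 - <<'E'
from h import *
for n in ['top','side','wrist']:
    save(n+'0.png',camera(n)); print(n,{k:np.round(v,3).tolist() for k,v in camera_model(n).items()})
print(get_obs())
E
```

```text
pics
top {'intrinsics': [[408.227, 0.0, 275.501], [0.0, 408.227, 205.988], [0.0, 0.0, 1.0]], 'world_to_cam': [[-0.029, -1.0, -0.013, 22.613], [-0.988, 0.03, -0.152, 477.948], [0.152, 0.008, -0.988, 768.188], [0.0, 0.0, 0.0, 1.0]]}
side {'intrinsics': [[387.61, 0.0, 277.98], [0.0, 387.61, 216.703], [0.0, 0.0, 1.0]], 'world_to_cam': [[0.979, -0.204, -0.008, -486.826], [-0.151, -0.698, -0.7, 112.682], [0.137, 0.687, -0.714, 804.122], [0.0, 0.0, 0.0, 1.0]]}
wrist {'intrinsics': [[301.088, 0.0, 282.064], [0.0, 301.088, 210.639], [0.0, 0.0, 1.0]], 'tool_from_camera': [[0.0, -0.965, -0.261, 72.366], [1.0, 0.0, 0.0, -0.553], [0.0, -0.261, 0.965, -152.498], [0.0, 0.0, 0.0, 1.0]]}
{'t': 0.15, 'joints': array([-1.17383442e+00,  1.16417617e-01,  1.44209327e+00,  1.07691297e-05,
        1.58396564e+00, -3.78084657e-02]), 'qd': array([-1.00327565e-03, -9.04216256e-04, -2.83749680e-03,  5.79189928e-05,
       -3.75895240e-04,  1.79221407e-05]), 'tau': array([ 1.67345090e-03, -7.21760130e+01, -6.22949195e+01,  7.80747947e-02,
        2.25345668e-02, -1.26141272e-04]), 'eef_pos': array([ 284.25329673, -612.09368789,  232.05806588]), 'eef_rot': array([-4.35793960e-04,  9.76464632e-01,  2.15677134e-01, -7.36385411e-05]), 'ft_force': array([ 0.05832226, -0.44163817,  0.09595904]), 'ft_torque': array([-0.03516656,  0.01201114,  0.01008615]), 'finger_gap': 93.2619670891375}
```

View pics/top0.png

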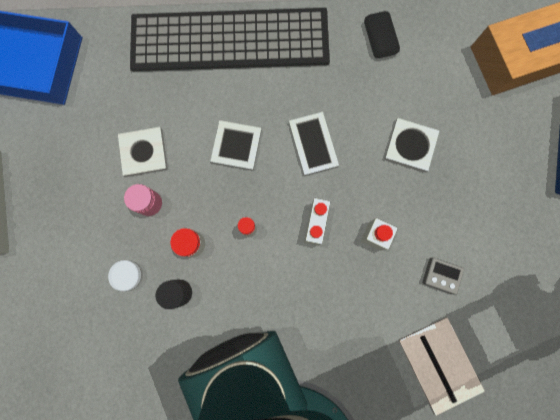

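View pics/side0.png

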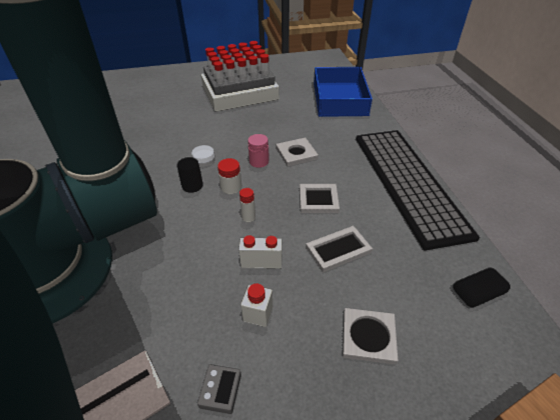

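View pics/wrist0.png

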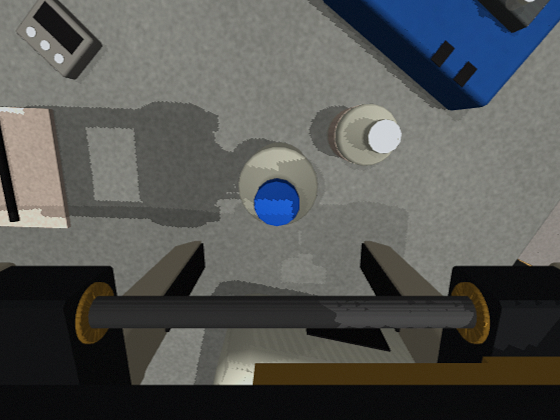

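The top view shows all four containers at about (185,242), (246,226), (318,221) and (382,234). The wells are at about (413,144), (142,151), (236,145) and (314,143). The pink look-alike is at (142,200) and the black one at (174,294). Next I'll measure these.

```bash
cat >> h.py <<'E'
def ray(name,uv,z):
    m=camera_model(name);K=np.array(m['intrinsics']);T=np.array(m['world_to_cam'])
    uv=np.atleast_2d(np.array(uv,float));d=(np.linalg.inv(K)@np.c_[uv,np.ones(len(uv))].T)
    R=T[:3,:3];c=-R.T@T[:3,3];w=(R.T@d).T
    return c+w*((z-c[2])/w[:,2])[:,None]
def proj(name,p):
    m=camera_model(name);T=np.array(m['world_to_cam']);q=T[:3,:3]@np.array(p,float)+T[:3,3];q=np.array(m['intrinsics'])@q;return q[:2]/q[2]
def masks(im):
    h=cv2.cvtColor(im,cv2.COLOR_RGB2HSV).astype(int);H,S,V=h[...,0],h[...,1],h[...,2]
    red=((H<6)|(H>174))&(S>190)&(V>80)
    return red.astype(np.uint8),((S<45)&(V>165)).astype(np.uint8),((V<60)).astype(np.uint8)
def cs(m,a):
    c,_=cv2.findContours(m,cv2.RETR_EXTERNAL,cv2.CHAIN_APPROX_NONE)
    return [k for k in c if cv2.contourArea(k)>a]
def cen(k):
    M=cv2.moments(k);return np.array([M['m10'],M['m01']])/M['m00']
E
cat > meas.py <<'E'
from h import *
im=camera('top');r,w,d=masks(im)
for k in cs(r,60):
    c=cen(k)
    if c[1]>330 or c[1]<100: continue
    print('red',c.round(1),cv2.contourArea(k),'z72',ray('top',c,72)[0].round(1)[:2],'z80',ray('top',c,80)[0].round(1)[:2])
for k in cs(w,100):
    c=cen(k)
    if c[1]>330: continue
    h=cv2.convexHull(k)
    def rect(z):
        P=ray('top',h[:,0,:],z)[:,:2].astype(np.float32);(x,y),s,a=cv2.minAreaRect(P);return np.round([x,y,*s,a],1)
    print('white',c.round(1),cv2.contourArea(k),'z14',rect(14),'z60',rect(60))
for k in cs(d,150):
    c=cen(k)
    if not(110<c[1]<180): continue
    P=ray('top',k[:,0,:],14)[:,:2].astype(np.float32);(x,y),s,a=cv2.minAreaRect(P)
    print('dark',c.round(1),np.round([x,y,*s,a],1))
ims=camera('side');r,w,d=masks(ims)
for k in cs(r,60):
    c=cen(k)
    if c[1]<150: continue
    print('side red',c.round(1),cv2.boundingRect(k))
E
python3 meas.py
```

```text
red [184.2 241.8] 523.0 z72 [410.7 180.1] z80 [410.1 178.2]
red [315.8 231.4] 68.0 z72 [422.7 -65.6] z80 [422.  -64.9]
red [383.4 232.6] 156.5 z72 [ 416.7 -191. ] z80 [ 416.1 -189. ]
red [245.6 225.2] 166.5 z72 [438.3  65.1] z80 [437.4  64.5]
red [320.3 208.8] 64.0 z72 [465.1 -75.9] z80 [463.9 -75.1]
white [123.  275.2] 720.5 z14 [352.8 315.2  60.5  58.8  88.4] z60 [353.  297.6  57.1  55.5  88.4]
white [381.8 233.3] 536.5 z14 [ 420.3 -202.4   47.6   48.7   62.8] z60 [ 416.7 -190.9   44.9   46.    62.8]
white [317.7 220.6] 670.0 z14 [450.  -75.6  33.1  89.4  76.4] z60 [444.7 -71.3  31.2  84.4  76.4]
white [141.  150.6] 1763.0 z14 [607.7 284.9  91.8  90.4   8.3] z60 [593.5 269.   86.7  85.3   8.3]
white [235.5 144.2] 1763.0 z14 [615.   88.   90.4  91.5  77.5] z60 [600.5  83.2  85.4  86.4  77.5]
white [412.5 143.8] 1788.5 z14 [ 603.6 -278.3   90.3   91.3   70. ] z60 [ 589.7 -262.6   85.2   86.2   70. ]
white [313.5 142.6] 1949.0 z14 [613.4 -74.  121.8  74.6  13.7] z60 [599.  -69.7 115.   70.4  13.7]
dark [235.7 144.8] [613.5  87.6  55.9  53.8  77.1]
dark [411.8 144.4] [ 602.  -277.1   62.6   59.3   40.8]
dark [313.6 143. ] [611.8 -73.9  91.8  42.3  13.6]
side red [256. 293.] (249, 284, 15, 19)
side red [271.  241.4] (267, 237, 9, 10)
side red [248.7 241. ] (244, 236, 10, 11)
side red [246.2 195. ] (240, 189, 13, 14)
side red [228.5 167.4] (219, 159, 20, 18)
```

```bash
cat > go.py <<'E'
import sys
from h import *
from scipy.spatial.transform import Rotation as Ro
x,y,z,phi=map(float,sys.argv[1:5]);o=get_obs();w,a,b,c=o['eef_rot'];R=Ro.from_quat([a,b,c,w]).as_matrix()
p=np.array(o['eef_pos']);d=R.T@(np.array([x,y,z])-p);cur=np.degrees(np.arctan2(R[1,0],R[0,0]))
up=R.T@np.array([0,0,z-p[2]])
print('t',round(o['t'],2),'pos',p.round(1),'phi',round(cur,1),'gap',round(o['finger_gap'],1),'F',np.round(o['ft_force'],1))
print('d',d.round(1),'twist',round((cur-phi+180)%360-180,1))
E
python3 - <<'E'
from h import *
for n,p in dict(bottle=(416.3,-190,80),c1=(422.7,-65.6,72),c2=(465.1,-75.9,72),vial=(437.4,64.5,80),jar=(410.7,180.1,72)).items(): print(n,proj('side',p).round(1))
E
python3 go.py 416.3 -190 150 62.8
```

```text
bottle [254.3 289.4]
c1 [247.5 239.1]
c2 [269.6 239.5]
vial [245. 192.]
jar [227.3 164.6]
t 0.25 pos [ 284.3 -612.1  232.3] phi 24.9 gap 93.2 F [-0.1  0.1  0.5]
d [ 297.5 -327.2   82.5] twist -37.9
```

Both views agree to about 2 mm, so I'll move to above the bottle.

```bash
python3 -m handwheel '[{"dx":297,"dy":-327,"dz":82,"twist":-38,"jaw":93},{"dx":297,"dy":-327,"dz":82,"twist":-38,"jaw":93},{"dx":297,"dy":-327,"dz":82,"twist":-38,"jaw":93},{"dx":297,"dy":-327,"dz":82,"twist":-38,"jaw":93},{"dx":297,"dy":-327,"dz":82,"twist":-38,"jaw":93},{"dx":297,"dy":-327,"dz":82,"twist":-38,"jaw":93},{"dx":297,"dy":-327,"dz":82,"twist":-38,"jaw":93},{"dx":297,"dy":-327,"dz":82,"twist":-38,"jaw":93},{"dx":297,"dy":-327,"dz":82,"twist":-38,"jaw":93},{"dx":297,"dy":-327,"dz":82,"twist":-38,"jaw":93}]' 15
python3 -m handwheel '[{"dx":0,"dy":0,"dz":0,"twist":0,"jaw":93},{"dx":0,"dy":0,"dz":0,"twist":0,"jaw":93}]'
python3 go.py 416.3 -190 150 62.8
python3 - <<'E'
from h import *
save('w1.png',camera('wrist'))
E
```

```text
t: 1.25
eef_pos: [416.6, -185.9, 149.5]
eef_rot: [-0.001, 0.852, 0.524, 0.0]
ft_force: [-0.6, -0.1, -0.1]
finger_gap: 92.7
t: 1.45
eef_pos: [416.6, -186.2, 149.6]
eef_rot: [-0.001, 0.852, 0.524, 0.0]
ft_force: [0.9, -0.1, 0.5]
finger_gap: 93.1
t 1.45 pos [ 416.6 -186.2  149.6] phi 63.2 gap 93.1 F [ 0.9 -0.1  0.5]
d [-3.5  1.4 -0.4] twist 0.4
```

View pics/w1.png

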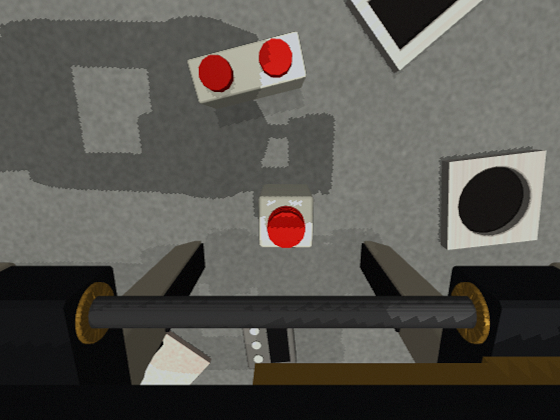

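The wrist view shows the bottle square to the jaws and nearly centred, with its cap at (285,228). I'll descend, grip and lift.

```bash
python3 -m handwheel '[{"dx":-3.5,"dy":1.5,"dz":40,"twist":0.5,"jaw":93},{"dx":-3.5,"dy":1.5,"dz":80,"twist":0.5,"jaw":93},{"dx":-3.5,"dy":1.5,"dz":105,"twist":0.5,"jaw":93},{"dx":-3.5,"dy":1.5,"dz":114,"twist":0.5,"jaw":93},{"dx":-3.5,"dy":1.5,"dz":114,"twist":0.5,"jaw":93},{"dx":-3.5,"dy":1.5,"dz":114,"twist":0.5,"jaw":40},{"dx":-3.5,"dy":1.5,"dz":114,"twist":0.5,"jaw":40},{"dx":-3.5,"dy":1.5,"dz":114,"twist":0.5,"jaw":40},{"dx":-3.5,"dy":1.5,"dz":114,"twist":0.5,"jaw":40},{"dx":-3.5,"dy":1.5,"dz":114,"twist":0.5,"jaw":40}]' 15
python3 -m handwheel '[{"dx":0,"dy":0,"dz":0,"twist":0,"jaw":38},{"dx":0,"dy":0,"dz":0,"twist":0,"jaw":38},{"dx":0,"dy":0,"dz":0,"twist":0,"jaw":38}]'; python3 go.py 615 88 150 77.5
```

```text
t: 2.5
eef_pos: [416.3, -190.3, 36.1]
eef_rot: [-0.001, 0.854, 0.52, 0.0]
ft_force: [-0.5, -0.1, -0.1]
finger_gap: 57.8
t: 2.8
eef_pos: [416.4, -190.4, 36.2]
eef_rot: [-0.001, 0.854, 0.52, 0.0]
ft_force: [-0.6, 0.3, 1.8]
finger_gap: 45.9
t 2.8 pos [ 416.4 -190.4   36.2] phi 62.7 gap 45.9 F [-0.6  0.3  1.8]
d [ 338.6   48.5 -113.4] twist -14.8
```

Gripped at 45.9 mm. I'll lift, then carry it to the square well.

```bash
python3 -m handwheel '[{"dx":0,"dy":0,"dz":-30,"twist":0,"jaw":38},{"dx":0,"dy":0,"dz":-70,"twist":0,"jaw":38},{"dx":0,"dy":0,"dz":-114,"twist":0,"jaw":38},{"dx":40,"dy":6,"dz":-114,"twist":-3,"jaw":38},{"dx":85,"dy":12,"dz":-114,"twist":-8,"jaw":38},{"dx":130,"dy":18,"dz":-114,"twist":-14.8,"jaw":38},{"dx":175,"dy":25,"dz":-114,"twist":-14.8,"jaw":38},{"dx":220,"dy":31,"dz":-114,"twist":-14.8,"jaw":38},{"dx":265,"dy":38,"dz":-114,"twist":-14.8,"jaw":38},{"dx":310,"dy":44,"dz":-114,"twist":-14.8,"jaw":38}]'
python3 -m handwheel '[{"dx":0,"dy":0,"dz":0,"twist":0,"jaw":38}]'
python3 go.py 615 88 150 77.5
```

```text
t: 3.8
eef_pos: [598.7, 66.5, 150.3]
eef_rot: [-0.001, 0.78, 0.626, 0.0]
ft_force: [1.0, -1.0, -0.3]
finger_gap: 46.1
t: 3.9
eef_pos: [600.2, 70.2, 149.4]
eef_rot: [-0.001, 0.779, 0.627, 0.0]
ft_force: [-0.3, -0.5, -0.3]
finger_gap: 45.9
t 3.9 pos [600.2  70.2 149.4] phi 77.7 gap 45.9 F [-0.3 -0.5 -0.3]
d [20.6 10.6 -0.6] twist 0.2
```

```bash
python3 -m handwheel '[{"dx":20.5,"dy":10.5,"dz":0,"twist":0,"jaw":38},{"dx":20.5,"dy":10.5,"dz":0,"twist":0,"jaw":38},{"dx":20.5,"dy":10.5,"dz":0,"twist":0,"jaw":38}]'
python3 go.py 615 88 60 77.5
python3 - <<'E'
from h import *
save('w2.png',camera('wrist'));save('t2.png',camera('top'))
E
```

```text
t: 4.2
eef_pos: [614.6, 87.7, 148.9]
eef_rot: [-0.001, 0.779, 0.627, -0.0]
ft_force: [0.9, -0.6, -0.9]
finger_gap: 46.0
t 4.2 pos [614.6  87.7 148.9] phi 77.7 gap 46.0 F [ 0.9 -0.6 -0.9]
d [ 0.3  0.6 88.9] twist 0.2
```

View pics/w2.png

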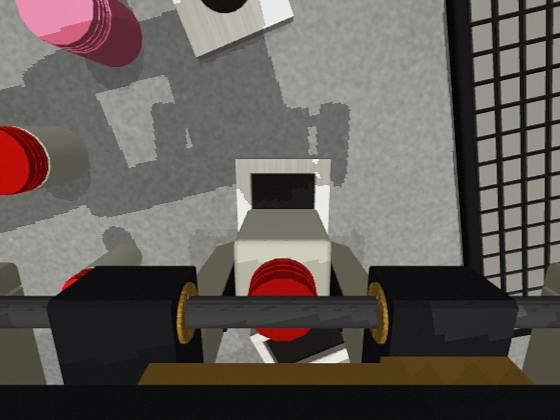

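The wrist view shows the bottle upright in the jaws and aligned with the well, whose dark square is at about (283,190). I'll descend to just above the floor.

```bash
python3 -m handwheel '[{"dx":0,"dy":0.5,"dz":40,"twist":0,"jaw":38},{"dx":0,"dy":0.5,"dz":75,"twist":0,"jaw":38},{"dx":0,"dy":0.5,"dz":92,"twist":0,"jaw":38},{"dx":0,"dy":0.5,"dz":100,"twist":0,"jaw":38},{"dx":0,"dy":0.5,"dz":105,"twist":0,"jaw":38},{"dx":0,"dy":0.5,"dz":107,"twist":0,"jaw":38},{"dx":0,"dy":0.5,"dz":107.5,"twist":0,"jaw":38},{"dx":0,"dy":0.5,"dz":107.5,"twist":0,"jaw":38}]'
```

```text
t: 5.1
eef_pos: [615.2, 87.4, 42.8]
eef_rot: [-0.001, 0.779, 0.627, 0.001]
ft_force: [-0.1, -0.9, 0.5]
finger_gap: 46.0
```

```bash
python3 -m handwheel '[{"dx":0,"dy":0,"dz":1.5,"twist":0,"jaw":38},{"dx":0,"dy":0,"dz":2.5,"twist":0,"jaw":38},{"dx":0,"dy":0,"dz":2.5,"twist":0,"jaw":38}]'
```

```text
t: 5.4
eef_pos: [615.2, 87.4, 40.3]
eef_rot: [-0.001, 0.779, 0.627, 0.001]
ft_force: [-0.8, -0.2, -0.6]
finger_gap: 45.9
```

Release and rise. I'll watch that the bottle stays put.

```bash
python3 -m handwheel '[{"dx":0,"dy":0,"dz":0.5,"twist":0,"jaw":38},{"dx":0,"dy":0,"dz":0.5,"twist":0,"jaw":75},{"dx":0,"dy":0,"dz":0.5,"twist":0,"jaw":75},{"dx":0,"dy":0,"dz":0.5,"twist":0,"jaw":75},{"dx":0,"dy":0,"dz":0.5,"twist":0,"jaw":75},{"dx":0,"dy":0,"dz":0.5,"twist":0,"jaw":75},{"dx":0,"dy":0,"dz":-30,"twist":0,"jaw":75},{"dx":0,"dy":0,"dz":-70,"twist":0,"jaw":75},{"dx":0,"dy":0,"dz":-110,"twist":0,"jaw":75}]'
python3 go.py 444.2 -71 150 -13.6;python3 - <<'E'
from h import *
save('w3.png',camera('wrist'));save('s3.png',camera('side'))
E
```

```text
t: 6.3
eef_pos: [614.8, 87.1, 151.3]
eef_rot: [-0.001, 0.779, 0.627, 0.0]
ft_force: [0.9, -0.8, 0.4]
finger_gap: 75.1
t 6.3 pos [614.8  87.1 151.3] phi 77.6 gap 75.1 F [ 0.9 -0.8  0.4]
d [-191.  -132.8    1.2] twist 91.2
```

View pics/w3.png

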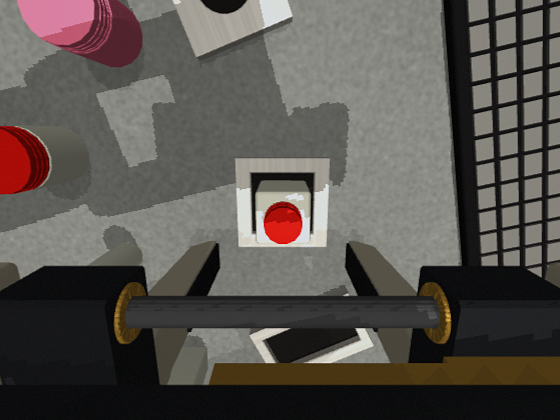

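View pics/s3.png

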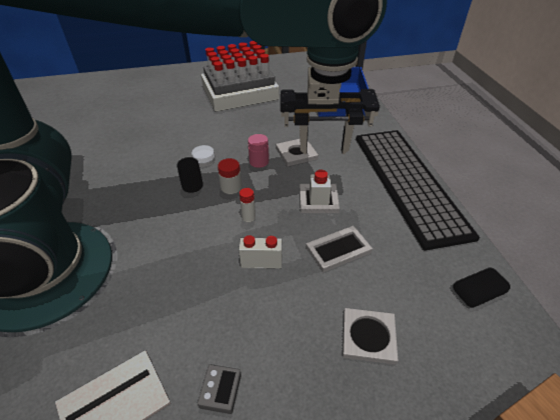

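The bottle sits in the square well with its cap at (283,223) in the wrist view. Next is the cassette.

```bash
python3 -m handwheel '[{"dx":-20,"dy":-14,"dz":1,"twist":8.5,"jaw":70},{"dx":-45,"dy":-31,"dz":1,"twist":17,"jaw":70},{"dx":-75,"dy":-52,"dz":1,"twist":25.5,"jaw":70},{"dx":-105,"dy":-73,"dz":1,"twist":34,"jaw":70},{"dx":-135,"dy":-94,"dz":1,"twist":42.5,"jaw":70},{"dx":-165,"dy":-115,"dz":1,"twist":51,"jaw":70},{"dx":-185,"dy":-129,"dz":1,"twist":59.5,"jaw":70},{"dx":-191,"dy":-133,"dz":1,"twist":68,"jaw":70},{"dx":-191,"dy":-133,"dz":1,"twist":76.5,"jaw":70},{"dx":-191,"dy":-133,"dz":1,"twist":85,"jaw":70}]'
python3 -m handwheel '[{"dx":0,"dy":0,"dz":0,"twist":6.2,"jaw":70},{"dx":0,"dy":0,"dz":0,"twist":6.2,"jaw":70},{"dx":0,"dy":0,"dz":0,"twist":6.2,"jaw":70}]'
python3 go.py 444.2 -71 35 -13.6;python3 - <<'E'
from h import *
save('w4.png',camera('wrist'))
E
```

```text
t: 7.4
eef_pos: [446.1, -71.0, 153.4]
eef_rot: [-0.002, 0.998, -0.068, 0.004]
ft_force: [-0.1, 1.1, 0.1]
finger_gap: 70.2
t: 7.7
eef_pos: [446.0, -70.9, 153.1]
eef_rot: [-0.002, 0.993, -0.12, 0.004]
ft_force: [0.4, -0.1, -0.1]
finger_gap: 70.0
t 7.7 pos [446.  -70.9 153.1] phi -13.8 gap 70.0 F [ 0.4 -0.1 -0.1]
d [ -2.6   1.1 118.1] twist -0.2
```

View pics/w4.png

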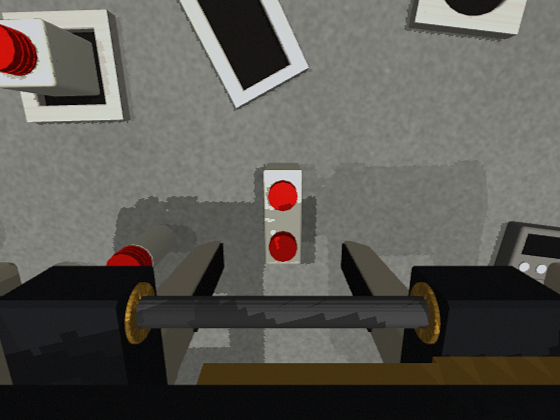

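The cassette lies along the tool x axis and is centred, with caps at (283,195) and (283,245). I'll grip it.

```bash
python3 -m handwheel '[{"dx":-2.5,"dy":0.5,"dz":45,"twist":0,"jaw":70},{"dx":-2.5,"dy":0.5,"dz":85,"twist":0,"jaw":70},{"dx":-2.5,"dy":0.5,"dz":108,"twist":0,"jaw":70},{"dx":-2.5,"dy":0.5,"dz":118,"twist":0,"jaw":70},{"dx":-2.5,"dy":0.5,"dz":118,"twist":0,"jaw":70},{"dx":-2.5,"dy":0.5,"dz":118,"twist":0,"jaw":25},{"dx":-2.5,"dy":0.5,"dz":118,"twist":0,"jaw":25},{"dx":-2.5,"dy":0.5,"dz":118,"twist":0,"jaw":25},{"dx":-2.5,"dy":0.5,"dz":118,"twist":0,"jaw":25},{"dx":-2.5,"dy":0.5,"dz":118,"twist":0,"jaw":25}]' 15
python3 -m handwheel '[{"dx":0,"dy":0,"dz":0,"twist":0,"jaw":25},{"dx":0,"dy":0,"dz":0,"twist":0,"jaw":25}]'; python3 go.py 613.4 -74 150 13.7
```

```text
t: 8.75
eef_pos: [444.6, -70.5, 35.5]
eef_rot: [-0.002, 0.993, -0.12, 0.004]
ft_force: [0.5, 0.3, -0.0]
finger_gap: 34.6
t: 8.95
eef_pos: [444.6, -70.5, 35.5]
eef_rot: [-0.002, 0.993, -0.12, 0.004]
ft_force: [0.4, 0.6, -1.3]
finger_gap: 32.1
t 8.95 pos [444.6 -70.5  35.5] phi -13.8 gap 32.1 F [ 0.4  0.6 -1.3]
d [ 165.7  -37.3 -113.1] twist -27.5
```

```bash
python3 -m handwheel '[{"dx":0,"dy":0,"dz":-30,"twist":0,"jaw":25},{"dx":0,"dy":0,"dz":-70,"twist":0,"jaw":25},{"dx":5,"dy":-1,"dz":-90,"twist":-3,"jaw":25},{"dx":40,"dy":-9,"dz":-90,"twist":-10,"jaw":25},{"dx":80,"dy":-18,"dz":-90,"twist":-18,"jaw":25},{"dx":120,"dy":-27,"dz":-90,"twist":-26,"jaw":25},{"dx":150,"dy":-34,"dz":-90,"twist":-27.5,"jaw":25},{"dx":165.5,"dy":-37.5,"dz":-90,"twist":-27.5,"jaw":25},{"dx":165.5,"dy":-37.5,"dz":-90,"twist":-27.5,"jaw":25},{"dx":165.5,"dy":-37.5,"dz":-90,"twist":-27.5,"jaw":25}]'
python3 go.py 613.4 -74 39.5 13.7
python3 - <<'E'
from h import *
save('w5.png',camera('wrist'))
E
```

```text
t: 9.95
eef_pos: [612.9, -73.6, 126.4]
eef_rot: [-0.001, 0.993, 0.12, 0.004]
ft_force: [-0.2, 0.2, -1.9]
finger_gap: 32.1
t 9.95 pos [612.9 -73.6 126.4] phi 13.7 gap 32.1 F [-0.2  0.2 -1.9]
d [-0.3  0.5 86.9] twist 0.0
```

View pics/w5.png

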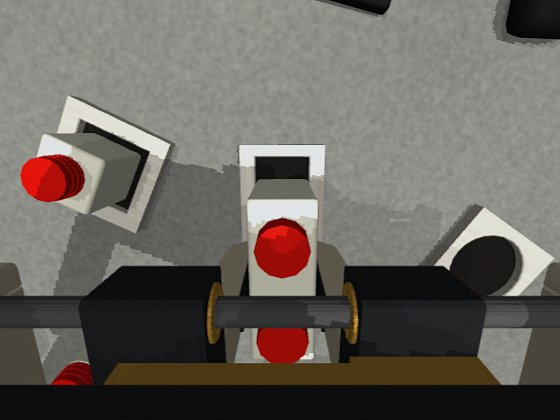

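The cassette is aligned over the long well, with its front cap at (283,248) and the dark well at (283,168). I'll lower it.

```bash
python3 -m handwheel '[{"dx":0,"dy":0.5,"dz":35,"twist":0,"jaw":25},{"dx":0,"dy":0.5,"dz":60,"twist":0,"jaw":25},{"dx":0,"dy":0.5,"dz":75,"twist":0,"jaw":25},{"dx":0,"dy":0.5,"dz":82,"twist":0,"jaw":25},{"dx":0,"dy":0.5,"dz":84.5,"twist":0,"jaw":25},{"dx":0,"dy":0.5,"dz":86,"twist":0,"jaw":25},{"dx":0,"dy":0.5,"dz":86,"twist":0,"jaw":25},{"dx":0,"dy":0.5,"dz":86,"twist":0,"jaw":25}]'
```

```text
t: 10.8
eef_pos: [613.8, -74.0, 41.5]
eef_rot: [-0.001, 0.993, 0.12, 0.005]
ft_force: [0.4, 0.3, -1.5]
finger_gap: 32.0
```

```bash
python3 -m handwheel '[{"dx":0,"dy":0,"dz":1.5,"twist":0,"jaw":25},{"dx":0,"dy":0,"dz":2,"twist":0,"jaw":25},{"dx":0,"dy":0,"dz":2,"twist":0,"jaw":25}]'
python3 -m handwheel '[{"dx":0,"dy":0,"dz":0,"twist":0,"jaw":65},{"dx":0,"dy":0,"dz":0,"twist":0,"jaw":65},{"dx":0,"dy":0,"dz":0,"twist":0,"jaw":65},{"dx":0,"dy":0,"dz":0,"twist":0,"jaw":65},{"dx":0,"dy":0,"dz":0,"twist":0,"jaw":65},{"dx":0,"dy":0,"dz":0,"twist":0,"jaw":65},{"dx":0,"dy":0,"dz":-30,"twist":0,"jaw":65},{"dx":0,"dy":0,"dz":-70,"twist":0,"jaw":65},{"dx":0,"dy":0,"dz":-110,"twist":0,"jaw":65}]'
python3 go.py 437.4 64.5 150 24.9;python3 - <<'E'
from h import *
save('w6.png',camera('wrist'))
E
```

```text
t: 11.1
eef_pos: [613.9, -74.0, 39.6]
eef_rot: [-0.001, 0.993, 0.12, 0.005]
ft_force: [0.2, 0.6, -0.6]
finger_gap: 31.8
t: 12.0
eef_pos: [612.5, -74.2, 150.6]
eef_rot: [-0.001, 0.993, 0.12, 0.004]
ft_force: [0.2, 0.1, 1.2]
finger_gap: 65.2
t 12.0 pos [612.5 -74.2 150.6] phi 13.7 gap 65.2 F [0.2 0.1 1.2]
d [-137.2 -176.3   -0.5] twist -11.2
```

View pics/w6.png

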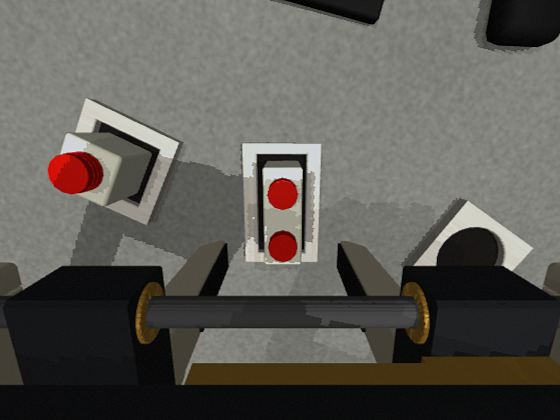

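The cassette is seated in its well, with caps at (283,193) and (283,247). Next is the vial, with no twist needed.

```bash
python3 -m handwheel '[{"dx":-25,"dy":-32,"dz":0,"twist":0,"jaw":70},{"dx":-52,"dy":-67,"dz":0,"twist":0,"jaw":70},{"dx":-79,"dy":-102,"dz":0,"twist":0,"jaw":70},{"dx":-106,"dy":-137,"dz":0,"twist":0,"jaw":70},{"dx":-128,"dy":-165,"dz":0,"twist":0,"jaw":70},{"dx":-137,"dy":-176.5,"dz":0,"twist":0,"jaw":70},{"dx":-137,"dy":-176.5,"dz":0,"twist":0,"jaw":70},{"dx":-137,"dy":-176.5,"dz":0,"twist":0,"jaw":70}]'
python3 go.py 437.4 64.5 40 13.7;python3 - <<'E'
from h import *
save('w7.png',camera('wrist'))
E
```

```text
t: 12.85
eef_pos: [440.3, 64.1, 156.0]
eef_rot: [0.0, 0.993, 0.12, 0.009]
ft_force: [0.2, -0.4, -0.5]
finger_gap: 69.7
t 12.85 pos [440.3  64.1 156. ] phi 13.8 gap 69.7 F [ 0.2 -0.4 -0.5]
d [ -4.7  -1.4 116. ] twist 0.1
```

View pics/w7.png

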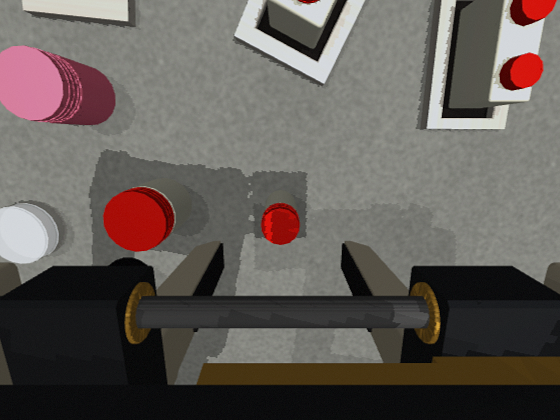

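The vial cap at (281,222) is centred between the fingers. I'll grip it.

```bash
python3 -m handwheel '[{"dx":-4.5,"dy":-1,"dz":0,"twist":0,"jaw":70},{"dx":-4.5,"dy":-1,"dz":45,"twist":0,"jaw":70},{"dx":-4.5,"dy":-1,"dz":85,"twist":0,"jaw":70},{"dx":-4.5,"dy":-1,"dz":108,"twist":0,"jaw":70},{"dx":-4.5,"dy":-1,"dz":118,"twist":0,"jaw":70},{"dx":-4.5,"dy":-1,"dz":118,"twist":0,"jaw":70},{"dx":-4.5,"dy":-1,"dz":118,"twist":0,"jaw":25},{"dx":-4.5,"dy":-1,"dz":118,"twist":0,"jaw":25},{"dx":-4.5,"dy":-1,"dz":118,"twist":0,"jaw":25},{"dx":-4.5,"dy":-1,"dz":118,"twist":0,"jaw":25}]' 12
python3 -m handwheel '[{"dx":0,"dy":0,"dz":0,"twist":0,"jaw":25},{"dx":0,"dy":0,"dz":0,"twist":0,"jaw":25},{"dx":0,"dy":0,"dz":0,"twist":0,"jaw":25}]'; python3 go.py 607.7 284.9 150 13.7
```

```text
t: 13.9
eef_pos: [438.2, 64.0, 38.5]
eef_rot: [0.001, 0.993, 0.119, 0.009]
ft_force: [0.3, -0.2, -0.3]
finger_gap: 42.5
t: 14.2
eef_pos: [438.4, 64.0, 38.9]
eef_rot: [0.001, 0.993, 0.119, 0.009]
ft_force: [-1.9, -0.3, 4.3]
finger_gap: 32.0
t 14.2 pos [438.4  64.   38.9] phi 13.7 gap 32.0 F [-1.9 -0.3  4.3]
d [ 218.9 -174.1 -107.8] twist 0.0
```

```bash
python3 -m handwheel '[{"dx":0,"dy":0,"dz":-30,"twist":0,"jaw":25},{"dx":0,"dy":0,"dz":-70,"twist":0,"jaw":25},{"dx":2,"dy":-2,"dz":-104,"twist":0,"jaw":25},{"dx":30,"dy":-24,"dz":-106,"twist":0,"jaw":25},{"dx":65,"dy":-52,"dz":-107,"twist":0,"jaw":25},{"dx":102,"dy":-81,"dz":-107,"twist":0,"jaw":25},{"dx":140,"dy":-111,"dz":-107,"twist":0,"jaw":25},{"dx":178,"dy":-141,"dz":-107,"twist":0,"jaw":25},{"dx":208,"dy":-165,"dz":-107,"twist":0,"jaw":25},{"dx":219,"dy":-174,"dz":-107,"twist":0,"jaw":25}]'
python3 -m handwheel '[{"dx":0,"dy":0,"dz":0,"twist":0,"jaw":25},{"dx":0,"dy":0,"dz":0,"twist":0,"jaw":25}]'
python3 go.py 607.7 284.9 43 13.7;python3 - <<'E'
from h import *
save('w8.png',camera('wrist'))
E
```

```text
t: 15.2
eef_pos: [608.9, 287.3, 148.0]
eef_rot: [0.001, 0.993, 0.12, 0.009]
ft_force: [-1.0, -1.0, -0.2]
finger_gap: 32.2
t: 15.4
eef_pos: [608.4, 286.8, 147.4]
eef_rot: [0.001, 0.993, 0.12, 0.008]
ft_force: [0.7, 0.1, -0.4]
finger_gap: 31.9
t 15.4 pos [608.4 286.8 147.4] phi 13.8 gap 31.9 F [ 0.7  0.1 -0.4]
d [ -2.8   1.3 104.4] twist 0.1
```

View pics/w8.png

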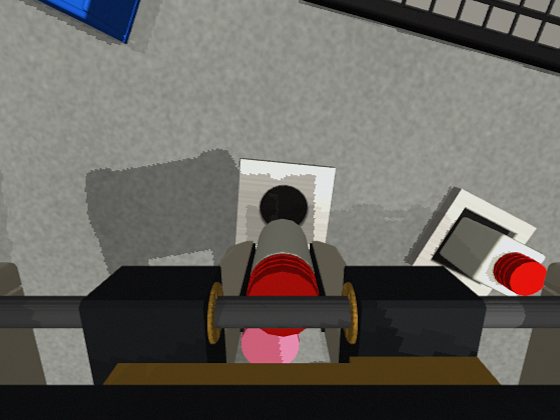

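The vial is upright in the jaws with the small round well at (284,206) ahead of it. I'll lower it.

```bash
python3 -m handwheel '[{"dx":-2.5,"dy":1,"dz":40,"twist":0,"jaw":25},{"dx":-2.5,"dy":1,"dz":75,"twist":0,"jaw":25},{"dx":-2.5,"dy":1,"dz":92,"twist":0,"jaw":25},{"dx":-2.5,"dy":1,"dz":99,"twist":0,"jaw":25},{"dx":-2.5,"dy":1,"dz":102,"twist":0,"jaw":25},{"dx":-2.5,"dy":1,"dz":103,"twist":0,"jaw":25},{"dx":-2.5,"dy":1,"dz":103,"twist":0,"jaw":25},{"dx":-2.5,"dy":1,"dz":103,"twist":0,"jaw":25}]'
```

```text
t: 16.25
eef_pos: [608.3, 285.1, 45.9]
eef_rot: [0.001, 0.993, 0.12, 0.009]
ft_force: [0.2, -0.1, -0.6]
finger_gap: 31.6
```

```bash
python3 -m handwheel '[{"dx":0,"dy":0,"dz":1.5,"twist":0,"jaw":25},{"dx":0,"dy":0,"dz":3,"twist":0,"jaw":25},{"dx":0,"dy":0,"dz":3,"twist":0,"jaw":25}]'
```

```text
t: 16.55
eef_pos: [608.4, 285.1, 42.9]
eef_rot: [0.001, 0.993, 0.12, 0.009]
ft_force: [-0.3, 0.4, -1.7]
finger_gap: 31.7
```

```bash
python3 -m handwheel '[{"dx":0,"dy":0,"dz":0.5,"twist":0,"jaw":25},{"dx":0,"dy":0,"dz":0.5,"twist":0,"jaw":60},{"dx":0,"dy":0,"dz":0.5,"twist":0,"jaw":60},{"dx":0,"dy":0,"dz":0.5,"twist":0,"jaw":60},{"dx":0,"dy":0,"dz":0.5,"twist":0,"jaw":60},{"dx":0,"dy":0,"dz":0.5,"twist":0,"jaw":60},{"dx":0,"dy":0,"dz":-30,"twist":0,"jaw":60},{"dx":0,"dy":0,"dz":-70,"twist":0,"jaw":60},{"dx":0,"dy":0,"dz":-110,"twist":0,"jaw":60}]'
python3 go.py 410.9 180 150 13.7;python3 - <<'E'
from h import *
save('w9.png',camera('wrist'))
E
```

```text
t: 17.45
eef_pos: [606.1, 284.9, 153.9]
eef_rot: [0.001, 0.993, 0.12, 0.009]
ft_force: [-0.1, 0.9, -0.5]
finger_gap: 59.8
t 17.45 pos [606.1 284.9 153.9] phi 13.8 gap 59.8 F [-0.1  0.9 -0.5]
d [-214.6   55.3    0.5] twist 0.1
```

View pics/w9.png

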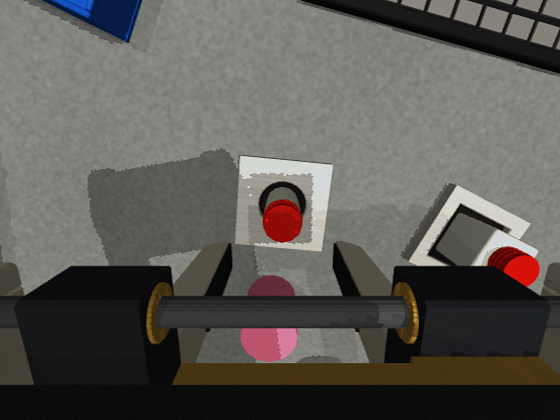

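The vial stands in its well, with the cap at (283,221) and the floor visible all round. Now the jar.

```bash
python3 -m handwheel '[{"dx":-35,"dy":9,"dz":0,"twist":0,"jaw":90},{"dx":-75,"dy":19,"dz":0,"twist":0,"jaw":90},{"dx":-115,"dy":30,"dz":0,"twist":0,"jaw":90},{"dx":-155,"dy":40,"dz":0,"twist":0,"jaw":90},{"dx":-190,"dy":49,"dz":0,"twist":0,"jaw":90},{"dx":-208,"dy":54,"dz":0,"twist":0,"jaw":90},{"dx":-214.5,"dy":55.5,"dz":0,"twist":0,"jaw":90},{"dx":-214.5,"dy":55.5,"dz":0,"twist":0,"jaw":90},{"dx":-214.5,"dy":55.5,"dz":0,"twist":0,"jaw":90}]'
python3 go.py 410.9 180 32 13.7;python3 - <<'E'
from h import *
save('w10.png',camera('wrist'))
E
```

```text
t: 18.4
eef_pos: [413.6, 181.0, 156.9]
eef_rot: [-0.001, 0.993, 0.12, 0.013]
ft_force: [0.5, 0.1, 0.2]
finger_gap: 90.1
t 18.4 pos [413.6 181.  156.9] phi 13.8 gap 90.1 F [0.5 0.1 0.2]
d [-6.100e+00  1.000e-01  1.248e+02] twist 0.1
```

View pics/w10.png

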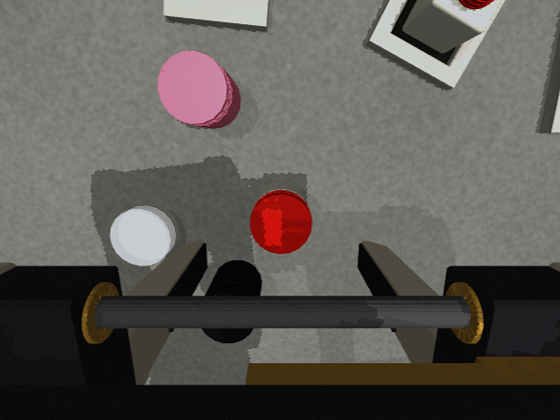

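The jar lid is centred at (281,222). The black look-alike and the dishes are clear of the fingers. I'll grip the jar.

```bash
python3 -m handwheel '[{"dx":-6,"dy":0,"dz":0,"twist":0,"jaw":93},{"dx":-6,"dy":0,"dz":45,"twist":0,"jaw":93},{"dx":-6,"dy":0,"dz":85,"twist":0,"jaw":93},{"dx":-6,"dy":0,"dz":112,"twist":0,"jaw":93},{"dx":-6,"dy":0,"dz":124,"twist":0,"jaw":93},{"dx":-6,"dy":0,"dz":124,"twist":0,"jaw":93},{"dx":-6,"dy":0,"dz":124,"twist":0,"jaw":45},{"dx":-6,"dy":0,"dz":124,"twist":0,"jaw":45},{"dx":-6,"dy":0,"dz":124,"twist":0,"jaw":45},{"dx":-6,"dy":0,"dz":124,"twist":0,"jaw":45}]' 18
python3 -m handwheel '[{"dx":0,"dy":0,"dz":0,"twist":0,"jaw":45},{"dx":0,"dy":0,"dz":0,"twist":0,"jaw":45},{"dx":0,"dy":0,"dz":0,"twist":0,"jaw":45},{"dx":0,"dy":0,"dz":0,"twist":0,"jaw":45}]'; python3 go.py 603.6 -278.3 160 13.7
```

```text
t: 19.45
eef_pos: [411.2, 180.3, 33.4]
eef_rot: [-0.001, 0.993, 0.12, 0.013]
ft_force: [1.0, -0.5, -0.5]
finger_gap: 65.4
t: 19.85
eef_pos: [411.5, 180.4, 33.9]
eef_rot: [-0.001, 0.993, 0.12, 0.014]
ft_force: [-1.9, -1.0, 6.4]
finger_gap: 53.9
t 19.85 pos [411.5 180.4  33.9] phi 13.8 gap 53.9 F [-1.9 -1.   6.4]
d [  80.5  491.5 -123.2] twist 0.1
```

```bash
python3 -m handwheel '[{"dx":0,"dy":0,"dz":-30,"twist":0,"jaw":45},{"dx":0,"dy":0,"dz":-70,"twist":0,"jaw":45},{"dx":0,"dy":0,"dz":-112,"twist":0,"jaw":45},{"dx":4,"dy":25,"dz":-123,"twist":0,"jaw":45},{"dx":11,"dy":65,"dz":-123,"twist":0,"jaw":45},{"dx":18,"dy":110,"dz":-123,"twist":0,"jaw":45},{"dx":25,"dy":155,"dz":-123,"twist":0,"jaw":45},{"dx":33,"dy":200,"dz":-123,"twist":0,"jaw":45},{"dx":40,"dy":245,"dz":-123,"twist":0,"jaw":45},{"dx":47,"dy":290,"dz":-123,"twist":0,"jaw":45}]'
python3 go.py 603.6 -278.3 155 13.7
```

```text
t: 20.85
eef_pos: [523.2, -92.7, 158.4]
eef_rot: [-0.001, 0.993, 0.12, 0.013]
ft_force: [1.4, 0.4, -0.7]
finger_gap: 53.4
t 20.85 pos [523.2 -92.7 158.4] phi 13.8 gap 53.4 F [ 1.4  0.4 -0.7]
d [ 33.7 199.4   4.6] twist 0.1
```

```bash
python3 -m handwheel '[{"dx":8,"dy":45,"dz":2,"twist":0,"jaw":45},{"dx":15,"dy":88,"dz":3,"twist":0,"jaw":45},{"dx":22,"dy":130,"dz":4,"twist":0,"jaw":45},{"dx":29,"dy":170,"dz":4.5,"twist":0,"jaw":45},{"dx":33.5,"dy":192,"dz":4.5,"twist":0,"jaw":45},{"dx":33.5,"dy":199.5,"dz":4.5,"twist":0,"jaw":45},{"dx":33.5,"dy":199.5,"dz":4.5,"twist":0,"jaw":45},{"dx":33.5,"dy":199.5,"dz":4.5,"twist":0,"jaw":45}]'
python3 go.py 603.6 -278.3 38 13.7;python3 - <<'E'
from h import *
save('w11.png',camera('wrist'))
E
```

```text
t: 21.65
eef_pos: [603.1, -277.5, 154.9]
eef_rot: [-0.001, 0.993, 0.12, 0.013]
ft_force: [-0.5, 0.3, -1.3]
finger_gap: 53.9
t 21.65 pos [ 603.1 -277.5  154.9] phi 13.8 gap 53.9 F [-0.5  0.3 -1.3]
d [ -2.8   0.8 116.9] twist 0.1
```

View pics/w11.png

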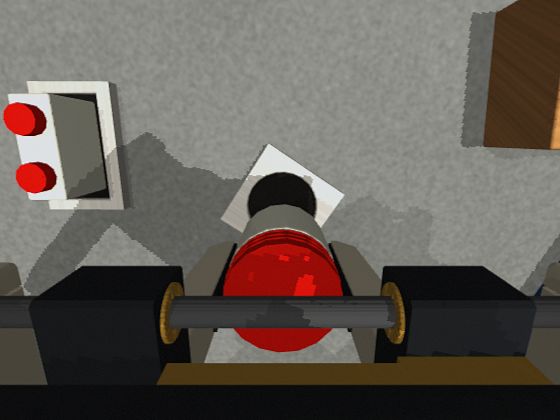

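The jar is lined up on the large round well at (282,200). I'll lower it.

```bash
python3 -m handwheel '[{"dx":-2.5,"dy":1,"dz":45,"twist":0,"jaw":45},{"dx":-2.5,"dy":1,"dz":85,"twist":0,"jaw":45},{"dx":-2.5,"dy":1,"dz":103,"twist":0,"jaw":45},{"dx":-2.5,"dy":1,"dz":111,"twist":0,"jaw":45},{"dx":-2.5,"dy":1,"dz":114,"twist":0,"jaw":45},{"dx":-2.5,"dy":1,"dz":115,"twist":0,"jaw":45},{"dx":-2.5,"dy":1,"dz":115,"twist":0,"jaw":45},{"dx":-2.5,"dy":1,"dz":115,"twist":0,"jaw":45}]'
```

```text
t: 22.5
eef_pos: [604.5, -278.6, 41.4]
eef_rot: [-0.0, 0.993, 0.12, 0.014]
ft_force: [0.5, -0.3, -1.9]
finger_gap: 53.5
```

```bash
python3 -m handwheel '[{"dx":0,"dy":0,"dz":1.5,"twist":0,"jaw":45},{"dx":0,"dy":0,"dz":3,"twist":0,"jaw":45},{"dx":0,"dy":0,"dz":3.5,"twist":0,"jaw":45},{"dx":0,"dy":0,"dz":3.5,"twist":0,"jaw":45}]'
python3 -m handwheel '[{"dx":0,"dy":0,"dz":0,"twist":0,"jaw":85},{"dx":0,"dy":0,"dz":0,"twist":0,"jaw":85},{"dx":0,"dy":0,"dz":0,"twist":0,"jaw":85},{"dx":0,"dy":0,"dz":0,"twist":0,"jaw":85},{"dx":0,"dy":0,"dz":0,"twist":0,"jaw":85},{"dx":0,"dy":0,"dz":0,"twist":0,"jaw":85},{"dx":0,"dy":0,"dz":-30,"twist":0,"jaw":85},{"dx":0,"dy":0,"dz":-70,"twist":0,"jaw":85},{"dx":0,"dy":0,"dz":-110,"twist":0,"jaw":85}]'
python3 -m handwheel '[{"dx":-40,"dy":0,"dz":-20,"twist":0,"jaw":85},{"dx":-80,"dy":10,"dz":-40,"twist":0,"jaw":85},{"dx":-120,"dy":30,"dz":-60,"twist":0,"jaw":85},{"dx":-160,"dy":50,"dz":-60,"twist":0,"jaw":85},{"dx":-160,"dy":50,"dz":-60,"twist":0,"jaw":85},{"dx":-160,"dy":50,"dz":-60,"twist":0,"jaw":85}]'
python3 meas.py
python3 - <<'E'
from h import *
save('t12.png',camera('top'));save('s12.png',camera('side'))
E
```

```text
t: 22.9
eef_pos: [604.6, -278.6, 37.9]
eef_rot: [-0.0, 0.993, 0.12, 0.014]
ft_force: [-0.1, 0.1, -0.8]
finger_gap: 54.0
t: 23.8
eef_pos: [601.2, -278.9, 148.9]
eef_rot: [-0.001, 0.993, 0.12, 0.014]
ft_force: [-0.2, -0.8, 0.9]
finger_gap: 85.5
t: 24.4
eef_pos: [455.7, -366.4, 204.7]
eef_rot: [-0.001, 0.993, 0.119, 0.014]
ft_force: [0.3, -0.4, -0.1]
finger_gap: 85.1
red [319.4 143.1] 63.5 z72 [592.9 -80. ] z80 [590.4 -79.1]
red [129.1 139.8] 136.5 z72 [611.6 288.5] z80 [609.  285.4]
red [232.  133.6] 120.0 z72 [617.5  88.3] z80 [614.8  87.4]
red [422.7 133.8] 478.5 z72 [ 604.9 -279.7] z80 [ 602.3 -276.7]
red [312.6 122. ] 62.0 z72 [635.9 -68.8] z80 [632.9 -68.1]
white [123.  275.2] 720.5 z14 [352.8 315.2  60.4  58.8  88.4] z60 [353.  297.6  57.   55.5  88.4]
white [143.7 152.8] 1056.0 z14 [607.7 285.   91.8  90.4   8.3] z60 [593.5 269.   86.6  85.3   8.3]
white [235.4 144.1] 1766.0 z14 [615.1  88.2  91.1  91.4  77.6] z60 [600.5  83.3  86.   86.3  77.6]
white [408.  147.6] 599.5 z14 [ 603.6 -278.3   90.4   91.3   70.2] z60 [ 589.7 -262.5   85.3   86.1   70.2]
white [313.5 142.6] 1946.0 z14 [613.4 -74.  121.8  74.6  13.6] z60 [598.9 -69.7 115.   70.4  13.6]
side red [375.9 318.4] (361, 303, 31, 32)
```

View pics/t12.png

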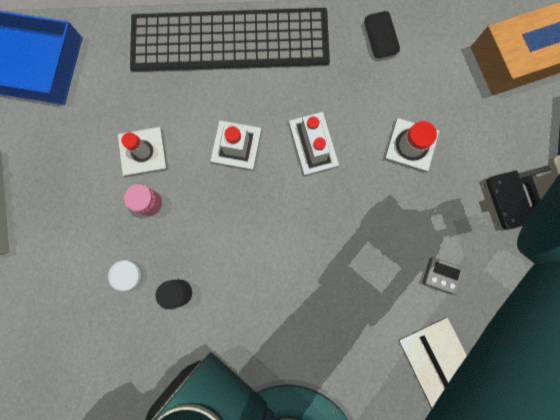

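View pics/s12.png

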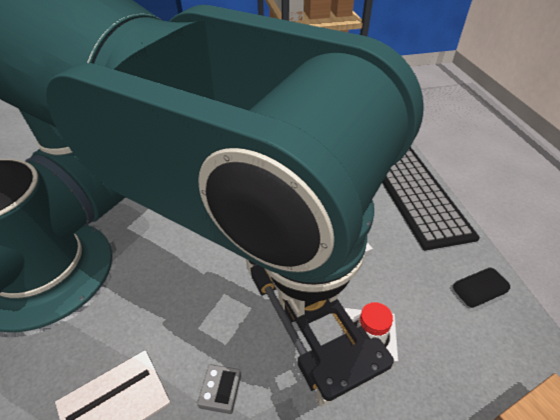

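All four containers measure within about 2 mm of their well centres in the top view. The dishes read exactly as before, the timer looks unmoved, and the gripper is clear, so I'll hand in.

```bash
python3 -c "
from cell import *
print(hand_in())"
```

```text
the job is handed in; nothing more can be done
None
```

I stood all four containers upright in their matching wells and handed the job in at about 24.6 s. `hand_in()` reports no verdict, so the result rests on my own checks.

- **Method:** I took the poses from the cap and plate positions in the top view, and the side view agreed to about 2 mm. I gripped each container on its body, lowered it to 0–0.5 mm above the expected floor height, then released it and backed off.
- **Centring:** in the last top picture, every container's caps are within about 2 mm of its well centre. All four look upright there.
- **Bystanders:** the dishes measured at the same place as at the start, to about 0.1 mm. The timer and both look-alike jars look unmoved in the top picture, but I did not measure them.
- **Gaps in the checks:**
  - In the final side view the arm hid all but the jar, so the other three were not rechecked from there.
  - Seating height was judged from the tool height and the pictures, because the wrist force showed no clear contact when each container was set down.
  - The tool drifted by about 1.6° over the run, well inside the 0.12 rad limit.

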